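Walk the fig crate into the covered holding bay

ROBOT

A 6-joint arm with a two-finger parallel gripper is mounted at the origin on the work surface. World frame = base frame: x ahead of the robot, y to its left, z up, the work surface at z = 0. Lengths are in m, angles in rad, forces in N, time in s.
With the tool pointing down it reaches from about 0.35 to 0.725 m from the base axis. Payload 6 kg.
Tool frame: the origin (TCP) lies between the finger pads; the fingertips stand 17 mm ahead of it and the grasp point (between the pads) lies 2 mm behind it; z points along the fingers, y is the line along which they close (so a half turn about z gives the same grasp; the last joint's range is limited). The gripper opens to 85 mm and grips with 20 to 120 N. Pads are 22 mm wide; open, the fingers measure 114 mm over their backs; the gripper's body (76 mm by 85 mm) begins 54 mm behind the grasp point. The pads swing forward as they close: fully open they stand 13 mm farther back than shut.
Start: joints at [-0.969, 0.04, 0.085, 0, -1.615, -0.334], TCP at [0.159, -0.579, 0.248] pointing down, gripper open.
Joint ranges: [-2.56, 2.56], [-1.29, 2.01], [-1.08, 1.49], [-3.29, 1.98], [-2.81, -0.18], [-2.99, 2.99]. Speed limits (rad/s): [2.57, 2.57, 3.01, 3.14, 3.14, 3.14].

INTERFACE

Orientations are given as a unit quaternion [x, y, z, w].
In Python, from bench import env gives the robot as it stands. The module is installed in compiled form; this text tells all that it offers.
- The arm moves only by the shell command python3 -m handwheel 'ROWS'. ROWS is JSON, a list of rows, each a list of 7 numbers: the shift along the world's x, y, z each as a share of 1 m, from -1 to 1, then the turn, a rotation vector about the world's x, y, z each as a share of 360 degrees, from -1 to 1, then the closure, from 0 (fully open) to 1 (shut). In form: [[tx, ty, tz, rx, ry, rz, jaw], ...]. A call has 1 to 12 rows; each row is the pose to reach, as a shift and turn from the pose commanded when the call began, turning the shorter way round; what a row does not reach only later rows make up. A row lasts 1/12 s, in which the tool goes at most 41.7 mm and 7.16 degrees, less where a joint would pass 70% of its speed; a pose out of reach is approached as far as the arm can. A call with a number of a shift or a turn outside -1 to 1 is refused whole. A call with a gripper value outside its range is refused whole. The fingers move at their own pace and stop on an object; the grip force is fixed at half the most. Time passes only in rows, so rows that repeat a pose let the fingers close. It gives the time, the measured TCP pose, the force, the opening and the grip force at its end, in the units of the state.
- env.get_obs(): the state, without advancing time (a new reading comes with each control period).
- env.read_camera(name): name is "scene" or "top"; returns (picture, depth): 400x640x3 uint8, blue, green, red; 400x640 float32, m along the optical axis (not along the pixel's ray), 0 where there is no reading.
- env.camera_model(name): a dict with "K" (3x3 intrinsics, pixels), "R" (3x3) and "t" (3): a world point X has camera coordinates R X + t. Camera axes: x right, y down, z forward; pixel columns grow to the right and rows downward; lengths in m; the calibration is good to about 2 mm. A picture is of the moment at which its call begins. camera_model takes no time and is no camera call.
- env.close_job(): hands the job in; it is judged then, once.
The state is a dict: "time_s": time; "joint_pos": joint angles; "joint_vel": joint speeds; "joint_torque": joint torques, N m; "tool_pos": TCP position; "tcp_rot": TCP orientation; "contact_force": force on the tool from outside, world axes, zero at the start; "moment": the same for the moment, N m; "grip_width": opening from 0.0 (shut) to 1.0 (fully open); "grip_force": force on a finger pad.
Only numpy, scipy, OpenCV 4.12 (cv2) and the standard library are available. Lean on these libraries where they do the work, as an engineer would, in place of code of your own. Each camera call takes 0.05 s, during which the arm holds its last target. There are 200 camera calls.

TASK

The crate of dried figs is too heavy to lift, so walk it flat along the bench into the steel holding bay: push its two rear corners in turn, first the trailing right one, then the left, then the right again and so on, each push bringing that corner plainly (5 to 15 degrees) ahead of the other but never swinging the crate more than about 20 degrees askew, until it stands square against the bay's end stop between the side guides. Then swing the bay's raised cover fully down over it and take the hand away, leaving the other things on the bench where they are.

Things in the scene. Friction and masses are not known exactly. Their poses are not given: they have to be found in the camera images.
- crate: Open white plastic crate heaped with figs, about 1.8 kg. 150 mm deep along its x, 200 mm wide along y, walls 85 mm high, figs to about 100 mm. Origin: centre of its underside. +x face: front (enters the bay first), -x face: rear, +y: left. Starts 150 to 190 mm short of home, turned 0.1 to 0.25 rad clockwise (from above) of the bay, so its rear right corner trails.
- rear_left (a point): Push point on the crate's flat rear face, 20 mm in from the rear left corner, 30 mm above the bench; axes as the crate's.
- rear_right (a point): Push point on the crate's flat rear face, 20 mm in from the rear right corner, 30 mm above the bench; axes as the crate's.
- bay: Steel holding bay fixed to the bench. Origin: on the bench, where the crate's origin belongs; +x is the way in (roughly the robot's left), +y left when looking in. End stop: plate across the lane, 248 mm wide, 110 mm high, its face 77 mm beyond the origin. Two side guides 45 mm high, inner faces 118 mm either side of the centre line, from the end stop back to x = 30 mm.
- wing_left (a point): Middle of the top of the flared left wing that continues the left guide outward from the bay's x = 30 mm: 50 mm long, 45 mm high, turned out 0.6 rad (mouth between the two wings 290 mm). Site x axis: along the wing towards the inside, i.e. the bay's x axis turned 0.6 rad clockwise seen from above.
- wing_right (a point): The same for the right wing, mirrored. Site x axis: along the wing towards the inside, i.e. the bay's x axis turned 0.6 rad anticlockwise seen from above.
- cover (a joint): Angle of the bay's cover, rad: 0 fully down (level), 1.57 upright, 2.0 its limit leaning back past the end stop. Starts raised at 1.45 to 1.8. The hinge is stiff: the cover stays where it is left and takes about 3 to 6 N at its free edge to move.
- cover_hinge (a point): Middle of the cover's hinge axis, above the end stop, 118 mm above the bench and 90 mm beyond the bay's origin. It turns with the cover: y along the hinge axis (the bay's y), -x along the cover towards its free edge, z out of its outer (upper when shut) face.
- cover_edge (a point): Middle of the cover's free edge on its outer face, 192 mm from the hinge axis; axes as cover_hinge. Aluminium plate 230 mm wide, 4 mm thick, outer face 6 mm above the hinge axis (124 mm above the bench) when shut. A skirt at the free edge hangs 62 mm down, behind the rear face of a crate that is home; it cannot shut otherwise.
- tub: Bystander: round white tub of figs, 124 mm across, 55 mm high; origin under its centre.
- jar: Bystander: clear jar with steel cap, 68 mm across, 100 mm high; origin under its centre.
- punnet: Bystander: grey open punnet, 90 x 120 x 40 mm; origin under its centre.

How it is judged:
By the outcome, as a careful person would: the job done as asked, in the order asked, and still so for the second after the job is handed in, with the robot touching nothing.
It also fails if it takes over 72 s, if anything falls off the work surface, if the arm or the gripper's body presses on something with over 40 N, if the wrist force passes 120 N, or if a joint passes its speed limit or range.

## Working session

There is one attempt and no reset: what is moved stays moved. The work goes in short steps, Python scripts to look and compute and a shell command to move; the robot and the scene stay as the last step left them, time stands still between calls to the robot, and variables do not carry over. Pictures are saved under pics/ and viewed, at most 10 in all, crops included, and the job is handed in when it is done.

```bash
mkdir -p pics
cat > h.py <<'E'
import numpy as np, cv2
from bench import env
def snap(n,save=None):
    im,d=env.read_camera(n); m=env.camera_model(n)
    if save: cv2.imwrite('pics/'+save+'.png',im)
    return im,d,np.array(m["K"]),np.array(m["R"]),np.array(m["t"])
def cloud(d,K,R,t):
    v,u=np.mgrid[0:d.shape[0],0:d.shape[1]]
    c=np.stack([(u-K[0,2])/K[0,0]*d,(v-K[1,2])/K[1,1]*d,d],-1)
    return (c-t)@R
E
python3 - <<'E'
from h import *
for n in("scene","top"):
    im,d,K,R,t=snap(n,n+'0'); print(n,K.tolist(),R.round(3).tolist(),t.round(3),(-R.T@t).round(3))
    np.savez(n+'0',im=im,d=d)
o=env.get_obs(); print(o)
E
```

```text
scene [[467.3359367443473, 0.0, 317.3727143951149], [0.0, 467.3359367443473, 199.12900321305253], [0.0, 0.0, 1.0]] [[0.398, 0.918, -0.0], [0.755, -0.327, -0.569], [-0.522, 0.226, -0.822]] [-0.187 -0.361  1.569] [ 1.166 -0.301  1.085]
top [[462.31302050545537, 0.0, 329.44471448748095], [0.0, 462.31302050545537, 207.57055144641078], [0.0, 0.0, 1.0]] [[0.002, -1.0, -0.003], [-0.983, -0.002, -0.184], [0.184, 0.004, -0.983]] [-0.019  0.579  1.406] [ 0.31  -0.023  1.489]
{'time_s': 0.1, 'joint_pos': array([-9.69299779e-01,  4.08022466e-02,  8.39077727e-02, -3.90499594e-04,
       -1.61551068e+00, -3.33715184e-01]), 'joint_vel': array([ 0.0002456 , -0.00309948,  0.00216681,  0.00171019, -0.00092643,
       -0.0001833 ]), 'joint_torque': array([-5.41666392e-03, -3.69347370e+01,  3.48278224e+01,  6.95178643e+00,
       -4.62882395e-03, -8.11018367e-06]), 'tool_pos': array([ 0.15876098, -0.5783379 ,  0.24735198]), 'tcp_rot': array([-1.33499452e-01,  9.91048541e-01,  8.05983672e-04, -1.88467944e-04]), 'contact_force': array([-0.29938292, -0.14534584, -0.02049332]), 'moment': array([ 0.03247541,  0.00039533, -0.02510852]), 'grip_force': 0.0, 'grip_width': 0.9970516724097664}
```

View pics/scene0.png

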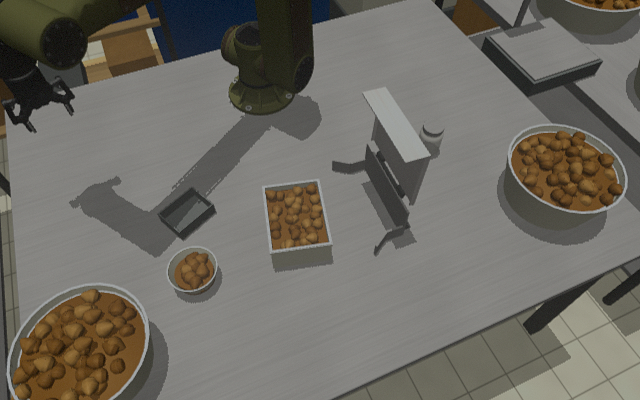

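View pics/top0.png

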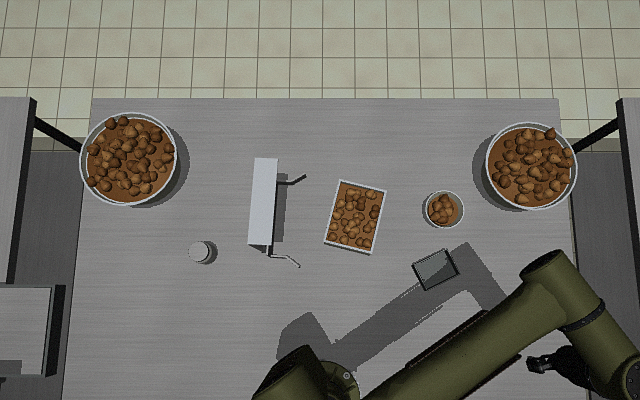

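The top view shows the crate at about (355,217). The bay cover is at (263,202), with its wings at (292,180) and (285,261). The tub is at (443,209), the punnet at (435,270) and the jar at (200,252). The scene view agrees. Next I measure them using depth.

```bash
cat >> h.py <<'E'
def rect(P,lo,hi,box):
    m=(P[...,2]>lo)&(P[...,2]<hi)&(P[...,0]>box[0])&(P[...,0]<box[1])&(P[...,1]>box[2])&(P[...,1]<box[3])
    q=P[m]; return q,cv2.boxPoints(cv2.minAreaRect(q[:,:2].astype(np.float32))) if len(q)>5 else None
E
python3 - <<'E'
from h import *
for n in("top","scene"):
    z=np.load(n+'0.npz'); m=env.camera_model(n); K,R,t=[np.array(m[k]) for k in("K","R","t")]
    P=cloud(z['d'],K,R,t)
    # px->world ranges
    for v,u in ([(217,355),(209,443),(270,435),(252,200),(180,292),(261,285),(160,265),(243,258)] if n=="top" else [(220,297),(265,195),(212,187),(130,432),(165,350),(240,390),(105,378),(155,410),(190,385)]): print(n,u,v,P[v,u].round(3))
    q,b=rect(P,0.075,0.11,(0.3,0.65,-0.25,0.06)); print('crate',len(q),b.round(4).tolist())
    q,b=rect(P,0.038,0.048,(0.2,0.7,0.06,0.3)); print('guides',len(q)); print(q[::max(1,len(q)//25)].round(3).tolist())
    q,b=rect(P,0.125,0.4,(0.2,0.7,0.06,0.4)); print('cover',len(q),b.round(3).tolist(),q.max(0),q.min(0))
    np.save(n+'_P',P)
E
```

```text
top 355 217 [ 0.546 -0.097  0.077]
top 443 209 [ 0.574 -0.374  0.06 ]
top 435 270 [ 0.387 -0.353  0.008]
top 200 252 [0.435 0.372 0.097]
top 292 180 [0.671 0.103 0.044]
top 285 261 [ 0.415  0.125 -0.003]
top 265 160 [0.659 0.152 0.31 ]
top 258 243 [0.439 0.164 0.311]
crate 1803 [[0.4311000108718872, -0.14569999277591705], [0.6304000020027161, -0.19589999318122864], [0.6679999828338623, -0.04659999907016754], [0.46880000829696655, 0.003599999938160181]]
guides 137
[[0.695, 0.068, 0.044], [0.692, 0.062, 0.041], [0.69, 0.068, 0.038], [0.681, 0.09, 0.044], [0.678, 0.097, 0.044], [0.675, 0.103, 0.042], [0.672, 0.152, 0.042], [0.671, 0.129, 0.047], [0.671, 0.109, 0.047], [0.668, 0.142, 0.046], [0.669, 0.119, 0.042], [0.666, 0.139, 0.04], [0.659, 0.155, 0.039], [0.619, 0.157, 0.041], [0.573, 0.159, 0.045], [0.532, 0.161, 0.041], [0.478, 0.163, 0.04], [0.43, 0.164, 0.046], [0.43, 0.142, 0.047], [0.428, 0.165, 0.04], [0.427, 0.142, 0.047], [0.427, 0.127, 0.042], [0.424, 0.127, 0.047], [0.421, 0.108, 0.045], [0.415, 0.102, 0.042], [0.409, 0.093, 0.042], [0.403, 0.086, 0.044], [0.396, 0.08, 0.0
[... 940 characters left out ...]
, 0.132, 0.043], [0.424, 0.106, 0.043], [0.427, 0.111, 0.04], [0.48, 0.164, 0.048], [0.508, 0.162, 0.045], [0.537, 0.162, 0.048], [0.565, 0.16, 0.047], [0.588, 0.16, 0.045], [0.614, 0.158, 0.047], [0.637, 0.158, 0.041], [0.659, 0.157, 0.044], [0.671, 0.144, 0.045], [0.674, 0.146, 0.043], [0.676, 0.151, 0.039], [0.669, 0.11, 0.045], [0.672, 0.118, 0.04], [0.675, 0.096, 0.043], [0.681, 0.084, 0.041], [0.691, 0.078, 0.046], [0.694, 0.063, 0.041]]
cover 3707 [[0.43299999833106995, 0.1289999932050705], [0.6669999957084656, 0.11699999868869781], [0.6700000166893005, 0.1809999942779541], [0.4359999895095825, 0.19300000369548798]] [0.66913823 0.19175487 0.31950511] [0.43353157 0.11764798 0.12503709]
```

```bash
python3 -m handwheel '[[0.453,0.329,-0.03,0.0592,-0.0454,0.2048,1],[0.453,0.329,-0.03,0.0592,-0.0454,0.2048,1],[0.453,0.329,-0.03,0.0592,-0.0454,0.2048,1],[0.453,0.329,-0.03,0.0592,-0.0454,0.2048,1],[0.453,0.329,-0.03,0.0592,-0.0454,0.2048,1],[0.453,0.329,-0.03,0.0592,-0.0454,0.2048,1],[0.453,0.329,-0.03,0.0592,-0.0454,0.2048,1],[0.453,0.329,-0.03,0.0592,-0.0454,0.2048,1],[0.453,0.329,-0.03,0.0592,-0.0454,0.2048,1],[0.453,0.329,-0.03,0.0592,-0.0454,0.2048,1],[0.453,0.329,-0.03,0.0592,-0.0454,0.2048,1],[0.453,0.329,-0.03,0.0592,-0.0454,0.2048,1]]'
```

```text
time_s: 1.1
tool_pos: [0.5641, -0.284, 0.2193]
tcp_rot: [0.694, -0.686, -0.155, -0.154]
contact_force: [-0.2, -2.0, -0.5]
grip_width: -0.0
grip_force: 0.0
```

Run:
```python
from h import *
# bay fit from both clouds: end stop face top & guides
for n in("top","scene"):
    P=np.load(n+'_P.npy')
    q,b=rect(P,0.055,0.105,(0.45,0.65,0.13,0.19)); 
    vx,vy,x0,y0=cv2.fitLine(q[:,:2].astype(np.float32),cv2.DIST_HUBER,0,.001,.001).ravel(); print(n,len(q),'stop tilt',vy/vx,'y at x=.55',y0+vy/vx*(.55-x0))
    q,b=rect(P,0.15,0.4,(0.2,0.7,0.06,0.4)); c=q; 
    for z in (.15,.2,.25,.29,.31): s=c[abs(c[:,2]-z)<.008]; print(z,len(s),s[:,1].min().round(4) if len(s) else'',np.median(s[:,1]).round(4) if len(s) else'',s[:,1].max().round(4) if len(s) else '')
o=env.get_obs(); print(o['time_s'],o['tool_pos'],o['tcp_rot'],o['joint_pos'])
```

```text
top 6 stop tilt -0.017792556 y at x=.55 0.16325437
0.15 3 0.1738 0.174 0.1823
0.2 5 0.1755 0.1828 0.1866
0.25 3 0.177 0.1776 0.1886
0.29 4 0.1784 0.1826 0.1864
0.31 2033 0.1194 0.1554 0.1927
scene 484 stop tilt -0.050360464 y at x=.55 0.16081762
0.15 128 0.162 0.1763 0.1836
0.2 234 0.1619 0.1774 0.1853
0.25 60 0.1643 0.1756 0.1781
0.29 26 0.1667 0.173 0.1812
0.31 2088 0.1176 0.154 0.1918
1.1 [ 0.56410176 -0.28403039  0.21933689] [ 0.6937817  -0.68634092 -0.15475927 -0.15379423] [-0.38746242  0.32263413  0.43927974 -0.42011706 -1.84257066  0.31575079]
```

```bash
python3 -m handwheel '[[0.04,0.045,-0.03,0,0,0,1],[0.04,0.045,-0.07,0,0,0,1],[0.04,0.045,-0.11,0,0,0,1],[0.04,0.045,-0.15,0,0,0,1],[0.04,0.045,-0.176,0,0,0,1],[0.04,0.045,-0.176,0,0,0,1],[0.04,0.045,-0.176,0,0,0,1],[0.04,0.045,-0.176,0,0,0,1]]'
```

```text
time_s: 1.77
tool_pos: [0.6037, -0.2412, 0.0482]
tcp_rot: [0.693, -0.688, -0.151, -0.154]
contact_force: [0.3, 0.0, 1.4]
grip_width: -0.001
grip_force: 0.0
```

```bash
cat >> h.py <<'E'
BY=np.pi/2-0.05; B0=np.array([0.546,0.084])
ax=np.array([np.cos(BY),np.sin(BY)]); ay=np.array([-ax[1],ax[0]])
def crate(name="scene",save=None):
    im,d,K,R,t=snap(name,save); P=cloud(d,K,R,t)
    m=(P[...,2]>.079)&(P[...,2]<.089)&(P[...,0]>.38)&(P[...,0]<.75)&(P[...,1]>-.3)&(P[...,1]<.2)
    hsv=cv2.cvtColor(im,cv2.COLOR_BGR2HSV); m&=(hsv[...,1]<60)&(hsv[...,2]>120)
    n,l,st,_=cv2.connectedComponentsWithStats(m.astype(np.uint8),connectivity=8)
    q=P[l==1+np.argmax(st[1:,4])]
    (c,s,a)=cv2.minAreaRect(q[:,:2].astype(np.float32)); b=cv2.boxPoints((c,s,a))
    a=np.deg2rad(a); a=BY+(a-BY+np.pi/4)%(np.pi/2)-np.pi/4
    C=np.array(c); ex=np.array([np.cos(a),np.sin(a)]); ey=np.array([-ex[1],ex[0]])
    print('crate c',C.round(4),'size',np.round(s,3),'yaw rel',np.rad2deg(a-BY).round(1),'bay xy mm',(1000*np.array([(C-B0)@ax,(C-B0)@ay])).round(1),
      'RL',(C-.075*ex+.08*ey).round(4),'RR',(C-.075*ex-.08*ey).round(4))
    o=env.get_obs(); print('t',o['time_s'],'tcp',o['tool_pos'].round(4),'F',o['contact_force'].round(1))
E
python3 -m handwheel '[[0.006,0.01,-0.008,0,0,0,1],[0.006,0.02,-0.008,0,0,0,1],[0.006,0.03,-0.008,0,0,0,1],[0.006,0.04,-0.008,0,0,0,1],[0.006,0.05,-0.008,0,0,0,1],[0.006,0.06,-0.008,0,0,0,1],[0.006,0.068,-0.008,0,0,0,1],[0.006,0.072,-0.008,0,0,0,1],[0.006,0.072,-0.008,0,0,0,1]]'; python3 -c "
from h import *
crate('scene','s1'); crate('top')"
```

```text
time_s: 2.52
tool_pos: [0.6098, -0.1679, 0.0394]
tcp_rot: [0.693, -0.688, -0.151, -0.154]
contact_force: [1.8, -2.3, -0.3]
grip_width: -0.0
grip_force: 1.2
crate c [ 0.5797 -0.0038] size [0.063 0.167] yaw rel -25.4 bay xy mm [-86. -38.] RL [ 0.4737 -0.032 ] RR [ 0.6147 -0.1077]
t 2.5667 tcp [ 0.6095 -0.1679  0.0391] F [-0.2 -2.3  1.2]
crate c [ 0.5428 -0.0265] size [0.075 0.206] yaw rel -5.6 bay xy mm [-110.5   -2.3] RL [ 0.4525 -0.0889] RR [ 0.6108 -0.1125]
t 2.6167 tcp [ 0.6092 -0.1679  0.0388] F [ 0.3 -1.9  0.9]
```

View pics/s1.png

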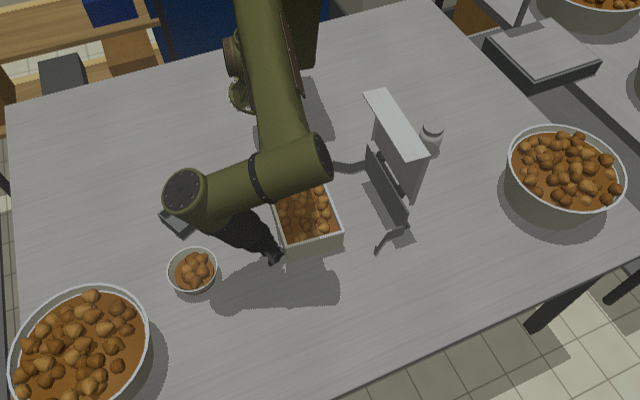

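The scene view shows the forearm hiding the crate's rear, with the front and far edges visible at about (315,235). From now on I'll anchor on the front rim, which the top view sees.

```bash
cat >> h.py <<'E'
def cr(save=None):
    im,d,K,R,t=snap("top",save); P=cloud(d,K,R,t)
    m=(P[...,2]>.076)&(P[...,2]<.091)&(P[...,0]>.38)&(P[...,0]<.72)&(P[...,1]>-.25)&(P[...,1]<.2)
    hsv=cv2.cvtColor(im,cv2.COLOR_BGR2HSV); m&=(hsv[...,1]<60)&(hsv[...,2]>120)
    q=P[m][:,:2]
    # front edge: farthest along bay x per lateral bin
    u=(q-B0)@ax; v=(q-B0)@ay; bins=np.round(v/.005).astype(int); F=[]
    for k in np.unique(bins):
        w=bins==k; F.append((v[w][np.argmax(u[w])],u[w].max()))
    F=np.array(F); g=np.ones(len(F),bool)
    # robust line with slope in +-25deg (front edge is the longest)
    best=None
    for i in range(len(F)):
        for j in range(i+8,len(F)):
            s=(F[j,1]-F[i,1])/(F[j,0]-F[i,0])
            if abs(s)>.45: continue
            k=abs(F[:,1]-F[i,1]-s*(F[:,0]-F[i,0]))<.003
            if best is None or k.sum()>best.sum(): best=k
    p=np.polyfit(F[best,0],F[best,1],1); r=np.arctan(-p[0]); r=-np.arctan(p[0])
    lo,hi=F[best,0].min(),F[best,0].max(); vm=(lo+hi)/2; um=np.polyval(p,vm)
    L=(hi-lo)/np.cos(r)
    c=np.array([um-.076*np.cos(r), vm-.076*np.sin(r)]); C=B0+c[0]*ax+c[1]*ay
    a=BY+r; ex=np.array([np.cos(a),np.sin(a)]); ey=np.array([-ex[1],ex[0]])
    print('yaw',np.rad2deg(r).round(1),'edgelen',L.round(3),'bay mm',(1000*c).round(1),'RL',(C-.075*ex+.08*ey).round(3),'RR',(C-.075*ex-.08*ey).round(3))
    o=env.get_obs(); print('t',o['time_s'].__round__(2),'tcp',o['tool_pos'].round(4),'F',o['contact_force'].round(1))
E
python3 -c "
from h import *
cr('t1')
z=np.load('top0.npz')
import h
h.snap=lambda n,s=None:(z['im'],z['d'],*[np.array(env.camera_model(n)[k]) for k in('K','R','t')])
cr()"
```

```text
yaw -2.9 edgelen 0.197 bay mm [-153.8   -0.9] RL [ 0.452 -0.136] RR [ 0.611 -0.152]
t 2.67 tcp [ 0.609  -0.168   0.0385] F [ 0.8 -1.4  1. ]
yaw -11.3 edgelen 0.199 bay mm [-180.   -13.6] RL [ 0.455 -0.15 ] RR [ 0.61  -0.189]
t 2.67 tcp [ 0.609  -0.168   0.0385] F [ 0.8 -1.4  1. ]
```

View pics/t1.png

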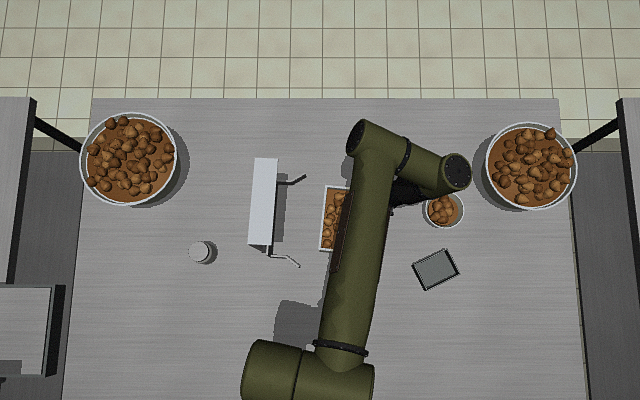

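The top view shows the crate's front rim from (325,187) to (320,250), almost square. The robust fit works, so I keep pushing the right corner.

```bash
python3 -m handwheel '[[0,0.01,0,0,0,0,1],[0,0.02,0,0,0,0,1],[0,0.03,0,0,0,0,1],[0,0.038,0,0,0,0,1],[0,0.044,0,0,0,0,1],[0,0.044,0,0,0,0,1]]'; python3 -c "
from h import *
cr()"
```

```text
time_s: 3.17
tool_pos: [0.6095, -0.124, 0.0383]
tcp_rot: [0.693, -0.688, -0.152, -0.154]
contact_force: [2.4, -2.9, -0.1]
grip_width: 0.003
grip_force: 1.6
yaw 8.3 edgelen 0.203 bay mm [-126.5   16.3] RL [ 0.451 -0.124] RR [ 0.61  -0.109]
t 3.22 tcp [ 0.6091 -0.1241  0.0381] F [ 2.1 -2.5  0.8]
```

```bash
python3 -m handwheel '[[0,-0.03,0,0,0,0,1],[-0.02,-0.05,0,0,0,0,1],[-0.06,-0.05,0,0,0,0,1],[-0.1,-0.05,0,0,0,0,1],[-0.14,-0.05,0,0,0,0,1],[-0.158,-0.05,0,0,0,0,1],[-0.158,-0.045,0.002,0,0,0,1],[-0.158,-0.03,0.002,0,0,0,1],[-0.158,-0.018,0.002,0,0,0,1],[-0.158,-0.008,0.002,0,0,0,1],[-0.158,0.002,0.002,0,0,0,1],[-0.158,0.012,0.002,0,0,0,1]]';python3 -m handwheel '[[0,0.01,0,0,0,0,1],[0,0.02,0,0,0,0,1],[0,0.026,0,0,0,0,1],[0,0.03,0,0,0,0,1],[0,0.03,0,0,0,0,1]]'; python3 -c "
from h import *
cr()"
```

```text
time_s: 4.22
tool_pos: [0.4498, -0.1129, 0.0395]
tcp_rot: [0.693, -0.688, -0.153, -0.151]
contact_force: [-3.2, -7.9, 2.1]
grip_width: -0.001
grip_force: 4.0
time_s: 4.63
tool_pos: [0.4498, -0.082, 0.0393]
tcp_rot: [0.693, -0.688, -0.153, -0.152]
contact_force: [-1.8, -4.3, 2.5]
grip_width: 0.0
grip_force: 2.2
yaw -7.3 edgelen 0.203 bay mm [-90.6  -2.4] RL [ 0.452 -0.066] RR [ 0.609 -0.095]
t 4.68 tcp [ 0.4499 -0.082   0.0392] F [-2.7 -4.4  1.7]
```

```bash
python3 -m handwheel '[[0,0.005,0,0,0,0,1],[0,0.005,0,0,0,0,1],[0,-0.03,0,0,0,0,1],[0.03,-0.055,0,0,0,0,1],[0.07,-0.055,0,0,0,0,1],[0.11,-0.055,0,0,0,0,1],[0.15,-0.055,0,0,0,0,1],[0.16,-0.045,0,0,0,0,1],[0.16,-0.032,0,0,0,0,1],[0.16,-0.022,0,0,0,0,1],[0.16,-0.012,0,0,0,0,1],[0.16,-0.002,0,0,0,0,1]]';python3 -m handwheel '[[0,0.01,0,0,0,0,1],[0,0.02,0,0,0,0,1],[0,0.026,0,0,0,0,1],[0,0.03,0,0,0,0,1],[0,0.03,0,0,0,0,1]]'; python3 -c "
from h import *
cr()"
```

```text
time_s: 5.68
tool_pos: [0.6105, -0.0844, 0.0401]
tcp_rot: [0.693, -0.689, -0.151, -0.153]
contact_force: [2.2, -5.5, -1.4]
grip_width: 0.004
grip_force: 2.9
time_s: 6.1
tool_pos: [0.6104, -0.0535, 0.0405]
tcp_rot: [0.693, -0.688, -0.152, -0.154]
contact_force: [1.2, -2.3, -0.8]
grip_width: -0.003
grip_force: 1.1
yaw 6.0 edgelen 0.202 bay mm [-52.   14.2] RL [ 0.453 -0.047] RR [ 0.613 -0.038]
t 6.15 tcp [ 0.6103 -0.0536  0.0404] F [ 1.2 -2.1 -0.9]
```

```bash
python3 -m handwheel '[[0,0.005,0,0,0,0,1],[0,0.008,0,0,0,0,1],[0,0.008,0,0,0,0,1],[0,-0.03,0,0,0,0,1],[-0.03,-0.045,0,0,0,0,1],[-0.07,-0.045,0,0,0,0,1],[-0.11,-0.045,0,0,0,0,1],[-0.15,-0.045,0,0,0,0,1],[-0.158,-0.035,0,0,0,0,1],[-0.158,-0.022,0,0,0,0,1],[-0.158,-0.012,0,0,0,0,1],[-0.158,-0.002,0,0,0,0,1]]';python3 -m handwheel '[[0,0.01,0,0,0,0,1],[0,0.02,0,0,0,0,1],[0,0.03,0,0,0,0,1],[0,0.037,0,0,0,0,1],[0,0.042,0,0,0,0,1],[0,0.042,0,0,0,0,1]]'; python3 -c "
from h import *
cr('t2')"
```

```text
time_s: 7.15
tool_pos: [0.452, -0.0563, 0.0399]
tcp_rot: [0.693, -0.688, -0.152, -0.153]
contact_force: [-5.2, -8.7, 4.5]
grip_width: 0.0
grip_force: 4.4
time_s: 7.65
tool_pos: [0.452, -0.0141, 0.0396]
tcp_rot: [0.693, -0.688, -0.153, -0.152]
contact_force: [-3.4, -4.0, 2.8]
grip_width: -0.001
grip_force: 2.3
yaw -4.7 edgelen 0.202 bay mm [-18.7   3.4] RL [0.453 0.002] RR [ 0.611 -0.019]
t 7.7 tcp [ 0.4521 -0.0142  0.0395] F [-3.  -4.2  1.8]
```

```bash
python3 -m handwheel '[[0,0.005,0,0,0,0,1],[0,0.009,0,0,0,0,1],[0,0.009,0,0,0,0,1]]'; python3 -c "
from h import *
cr('t2')"
```

```text
time_s: 7.95
tool_pos: [0.4519, -0.0056, 0.0394]
tcp_rot: [0.693, -0.688, -0.153, -0.152]
contact_force: [-2.5, -5.9, 1.9]
grip_width: -0.001
grip_force: 2.9
yaw -6.2 edgelen 0.194 bay mm [-14.7   0.6] RL [0.454 0.008] RR [ 0.612 -0.017]
t 8.0 tcp [ 0.452  -0.0056  0.0394] F [-3.9 -5.   1.5]
```

View pics/t2.png

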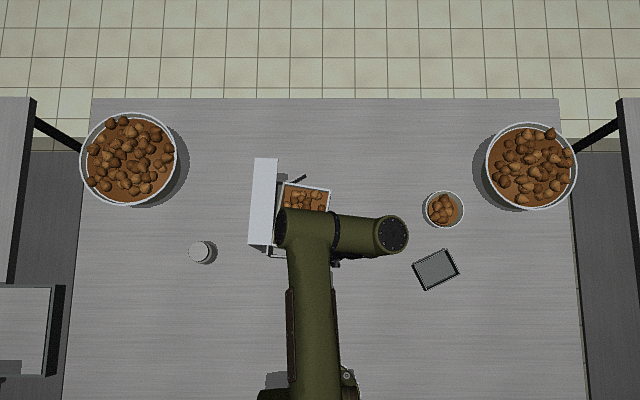

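Top view: the crate is in the bay mouth with its far edge running from (285,183) to (330,187), left corner ahead by about 7°. The cover hides its front. The closing right push comes next, and it should square the crate against the stop.

```bash
python3 -m handwheel '[[0,-0.03,0,0,0,0,1],[0.02,-0.065,0,0,0,0,1],[0.06,-0.065,0,0,0,0,1],[0.1,-0.065,0,0,0,0,1],[0.14,-0.065,0,0,0,0,1],[0.16,-0.055,0,0,0,0,1],[0.16,-0.042,0,0,0,0,1],[0.16,-0.032,0,0,0,0,1],[0.16,-0.024,0,0,0,0,1],[0.16,-0.016,0,0,0,0,1],[0.16,-0.01,0,0,0,0,1],[0.16,-0.01,0,0,0,0,1]]';python3 -m handwheel '[[0,0.004,0,0,0,0,1],[0,0.004,0,0,0,0,1]]'; python3 -m handwheel '[[0,0.003,0,0,0,0,1],[0,0.003,0,0,0,0,1]]';python3 -c "
from h import *
cr()"
```

```text
time_s: 9.0
tool_pos: [0.6123, -0.0147, 0.0403]
tcp_rot: [0.693, -0.688, -0.152, -0.154]
contact_force: [0.8, -1.2, -0.7]
grip_width: 0.004
grip_force: 0.8
time_s: 9.17
tool_pos: [0.6127, -0.0116, 0.0403]
tcp_rot: [0.693, -0.688, -0.152, -0.154]
contact_force: [2.7, -4.3, -1.0]
grip_width: 0.001
grip_force: 1.9
time_s: 9.33
tool_pos: [0.6131, -0.0091, 0.0404]
tcp_rot: [0.692, -0.689, -0.151, -0.154]
contact_force: [2.9, -4.6, 0.1]
grip_width: -0.002
grip_force: 2.5Traceback (most recent call last):
  File "<string>", line 3, in <module>
    cr()
    ~~^^
  File "h.py", line 46, in cr
    p=np.polyfit(F[best,0],F[best,1],1); r=np.arctan(-p[0]); r=-np.arctan(p[0])
    raise TypeError("expected 1D vector for x")
TypeError: expected 1D vector for x
```

```bash
python3 -m handwheel '[[0,0.003,0,0,0,0,1],[0,0.003,0,0,0,0,1]]';python3 -m handwheel '[[0,0.003,0,0,0,0,1],[0,0.003,0,0,0,0,1]]'; python3 -c "
from h import *
im,d,K,R,t=snap('scene','s3');im,d,K,R,t=snap('top','t3')
cv2.imwrite('pics/t3c.png',np.hstack([cv2.resize(im[140:290,230:380],(400,400)),cv2.resize(cv2.imread('pics/s3.png')[100:260,250:450],(400,400))]))"
```

```text
time_s: 9.55
tool_pos: [0.6132, -0.0086, 0.0404]
tcp_rot: [0.692, -0.689, -0.15, -0.153]
contact_force: [2.8, -12.9, 0.9]
grip_width: -0.001
grip_force: 6.3
time_s: 9.72
tool_pos: [0.6132, -0.0083, 0.0404]
tcp_rot: [0.692, -0.69, -0.148, -0.151]
contact_force: [2.8, -20.9, 0.6]
grip_width: -0.003
grip_force: 10.3
```

View pics/t3c.png

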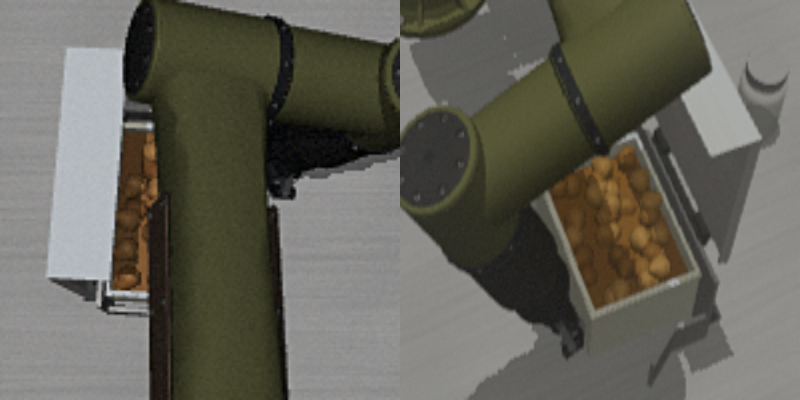

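The crops show the crate between the guides and against the stop, with the arm clear of the cover. I check the left rear corner with a light press.

```bash
python3 -m handwheel '[[0,-0.02,0,0,0,0,1],[0,-0.05,0,0,0,0,1],[-0.04,-0.05,0,0,0,0,1],[-0.08,-0.05,0,0,0,0,1],[-0.12,-0.05,0,0,0,0,1],[-0.158,-0.05,0,0,0,0,1],[-0.158,-0.035,0,0,0,0,1],[-0.158,-0.02,0,0,0,0,1],[-0.158,-0.01,0,0,0,0,1],[-0.158,-0.005,0,0,0,0,1],[-0.158,0,0,0,0,0,1],[-0.158,0,0,0,0,0,1]]';python3 -m handwheel '[[0,0.003,0,0,0,0,1],[0,0.003,0,0,0,0,1]]';python3 -m handwheel '[[0,0.003,0,0,0,0,1],[0,0.003,0,0,0,0,1]]'
```

```text
time_s: 10.82
tool_pos: [0.4548, -0.0016, 0.0395]
tcp_rot: [0.693, -0.688, -0.153, -0.153]
contact_force: [0.2, -0.2, 1.0]
grip_width: -0.0
grip_force: 0.0
time_s: 10.98
tool_pos: [0.4548, -0.0008, 0.0395]
tcp_rot: [0.693, -0.689, -0.152, -0.152]
contact_force: [-1.4, -5.1, 1.0]
grip_width: -0.004
grip_force: 3.0
time_s: 11.15
tool_pos: [0.4548, -0.0004, 0.0395]
tcp_rot: [0.693, -0.689, -0.15, -0.151]
contact_force: [-1.6, -15.5, 2.8]
grip_width: -0.006
grip_force: 7.8
```

Left contact lies at y = -0.0006, exactly what a square crate predicts (-0.0006), so the crate is home and square. Now the cover: retreat, rise, straighten the tool and pass over to the outer face.

```bash
python3 -m handwheel '[[0,-0.03,0,0,0,0,1],[0,-0.07,0.01,0,0,0,1],[0.02,-0.09,0.04,-0.0694,0,0,1],[0.04,-0.09,0.08,-0.0694,0,0,1],[0.06,-0.09,0.12,-0.0694,0,0,1],[0.08,-0.09,0.16,-0.0694,0,0,1],[0.093,-0.09,0.2,-0.0694,0,0,1],[0.093,-0.09,0.24,-0.0694,0,0,1],[0.093,-0.09,0.28,-0.0694,0,0,1],[0.093,-0.09,0.32,-0.0694,0,0,1],[0.093,-0.09,0.36,-0.0694,0,0,1],[0.093,-0.09,0.36,-0.0694,0,0,1]]'; python3 -c "
from h import *
q,d,K,R,t=snap('top','t4'); P=cloud(d,K,R,t)
c,b=rect(P,0.2,0.335,(0.4,0.7,0.1,0.25)); v=(c[:,:2]-B0)@ax; print(len(c),'skirt-top bay x',np.percentile(v,[1,50,99]).round(4)); p=np.polyfit(v,c[:,2],1); print('slope',p, c[:,2].max(), np.polyval(p,[v.min(),v.max()]))
crate('top')"
```

```text
time_s: 12.15
tool_pos: [0.5484, -0.0876, 0.4084]
tcp_rot: [0.709, -0.706, 0.004, -0.004]
contact_force: [-0.9, -0.0, 2.5]
grip_width: -0.004
grip_force: 0.0Traceback (most recent call last):
  File "<string>", line 4, in <module>
    c,b=rect(P,0.2,0.335,(0.4,0.7,0.1,0.25)); v=(c[:,:2]-B0)@ax; print(len(c),'skirt-top bay x',np.percentile(v,[1,50,99]).round(4)); p=np.polyfit(v,c[:,2],1); print('slope',p, c[:,2].max(), np.polyval(p,[v.min(),v.max()]))
                                                                                                ~~~~~~~~~~~~~^^^^^^^^^^^^^
    return _quantile_unchecked(
        a, q, axis, out, overwrite_input, method, keepdims, weights)
    return _ureduce(a,
                    func=_quantile_ureduce_func,
    ...<5 lines>...
                    overwrite_input=overwrite_input,
                    method=method)
    r = func(a, **kwargs)
    result = _quantile(arr,
                       quantiles=q,
    ...<2 lines>...
                       out=out,
                       weights=wgt)
    slices_having_nans = np.isnan(arr[-1, ...])
                                  ~~~^^^^^^^^^
IndexError: index -1 is out of bounds for axis 0 with size 0
```

View pics/t4.png

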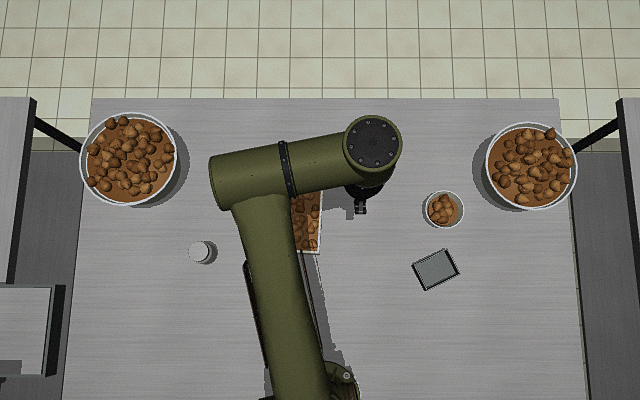

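The top view has the rear edge of the crate at (320,195)–(318,253), square. The arm hides the cover, so I check it in the scene view.

```bash
python3 -c "
from h import *
P=np.load('top_P.npy')
c,b=rect(P,0.28,0.335,(0.4,0.7,0.1,0.25)); v=(c[:,:2]-B0)@ax; p=np.polyfit(v,c[:,2],1); print('slope',p, np.polyval(p,[v.min(),v.max()]),v.min(),v.max())
im,d,K,R,t=snap('scene'); cv2.imwrite('pics/s4c.png',cv2.resize(im[0:270,100:460],(800,600)))
Q=cloud(d,K,R,t); c,b=rect(Q,0.29,0.335,(0.4,0.7,0.1,0.25)); v=(c[:,:2]-B0)@ax; print(len(c),v.min(),v.max(),c[:,2].max())
"
```

```text
slope [-0.04220907  0.31613519] [0.31444864 0.31177648] 0.03995697903620002 0.10326488729239575
2109 0.03944518338810708 0.10411193626987374 0.31873222416344554
```

View pics/s4c.png

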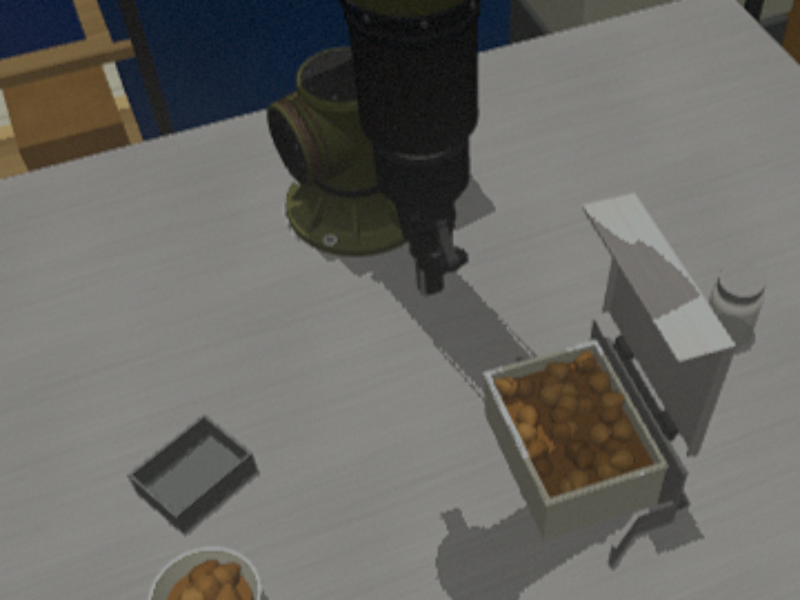

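The scene view shows the crate home. The cover stands about upright at 1.61 rad with nothing touching it. I move over behind its outer face.

```bash
python3 -m handwheel '[[0,0.04,0,0,0,0,1],[0,0.08,0,0,0,0,1],[0,0.12,0,0,0,0,1],[0,0.16,0,0,0,0,1],[0,0.2,0,0,0,0,1],[0,0.24,0,0,0,0,1],[0,0.28,0,0,0,0,1],[0,0.32,0,0,0,0,1],[0,0.332,0,0,0,0,1],[0,0.332,-0.03,0,0,0,1],[0,0.332,-0.07,0,0,0,1],[0,0.332,-0.098,0,0,0,1]]'; python3 -m handwheel '[[0,0,0,0,0,0,1],[0,0,0,0,0,0,1],[0,0,0,0,0,0,1]]'
```

```text
time_s: 13.25
tool_pos: [0.547, 0.2462, 0.2963]
tcp_rot: [0.709, -0.705, -0.001, 0.002]
contact_force: [0.4, 0.3, -1.2]
grip_width: -0.001
grip_force: 0.0
time_s: 13.5
tool_pos: [0.5484, 0.2454, 0.3036]
tcp_rot: [0.709, -0.705, 0.001, -0.001]
contact_force: [0.7, -0.4, 0.6]
grip_width: 0.002
grip_force: 0.0
```

```bash
python3 -m handwheel '[[0,-0.03,0.003,0,0,0,1],[0,-0.05,0.003,0,0,0,1],[0,-0.065,0.003,0,0,0,1],[0,-0.081,0.003,0,0,0,1],[0,-0.097,0.002,0,0,0,1],[0,-0.113,-0.001,0,0,0,1],[0,-0.128,-0.005,0,0,0,1],[0,-0.141,-0.01,0,0,0,1],[0,-0.155,-0.018,0,0,0,1],[0,-0.168,-0.026,0,0,0,1],[0,-0.181,-0.035,0,0,0,1],[0,-0.181,-0.035,0,0,0,1]]'
```

```text
time_s: 14.5
tool_pos: [0.5472, 0.0621, 0.2639]
tcp_rot: [0.708, -0.706, -0.001, 0.002]
contact_force: [-0.9, 0.5, -0.2]
grip_width: 0.001
grip_force: 0.0
```

```bash
python3 -c "
from h import *
im,d,K,R,t=snap('scene'); cv2.imwrite('pics/s5c.png',cv2.resize(im[0:270,100:460],(800,600)))
"
```

```text
(no output)
```

View pics/s5c.png

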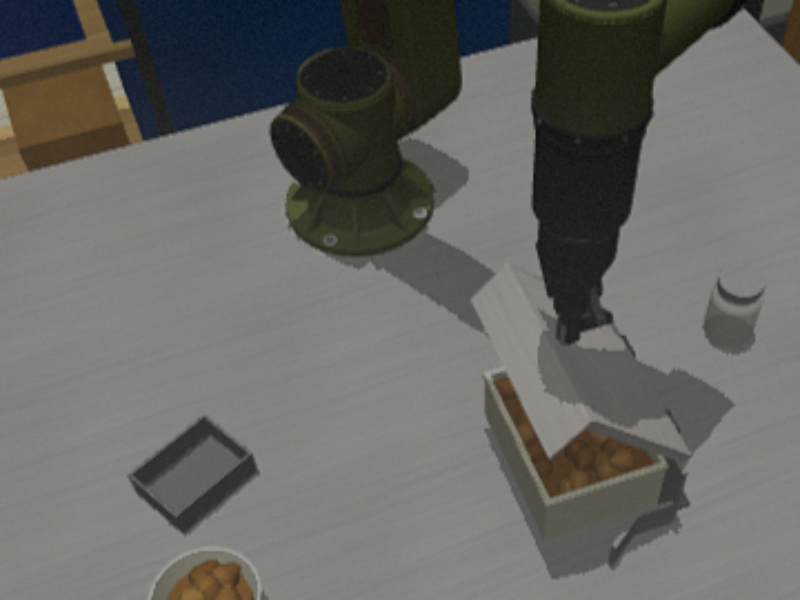

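The cover is at about 45° with the fingertips on its outer face, around (570,330) in the crop. I carry on along the arc.

```bash
python3 -m handwheel '[[0,-0.012,-0.01,0,0,0,1],[0,-0.023,-0.022,0,0,0,1],[0,-0.033,-0.036,0,0,0,1],[0,-0.041,-0.05,0,0,0,1],[0,-0.048,-0.064,0,0,0,1],[0,-0.053,-0.079,0,0,0,1],[0,-0.057,-0.092,0,0,0,1],[0,-0.06,-0.104,0,0,0,1],[0,-0.062,-0.114,0,0,0,1],[0,-0.062,-0.12,0,0,0,1],[0,-0.062,-0.12,0,0,0,1]]'; python3 -m handwheel '[[0,0,-0.004,0,0,0,1],[0,0,-0.004,0,0,0,1]]'; python3 -m handwheel '[[0,0,-0.003,0,0,0,1],[0,0,-0.003,0,0,0,1]]'
```

```text
time_s: 15.47
tool_pos: [0.5472, 0.0027, 0.1448]
tcp_rot: [0.709, -0.705, -0.001, 0.001]
contact_force: [0.2, -0.7, -0.1]
grip_width: -0.001
grip_force: 0.0
time_s: 15.63
tool_pos: [0.5479, 0.003, 0.1425]
tcp_rot: [0.709, -0.705, -0.0, -0.0]
contact_force: [-0.1, 0.4, -0.6]
grip_width: -0.002
grip_force: 0.0
time_s: 15.8
tool_pos: [0.5483, 0.003, 0.1411]
tcp_rot: [0.709, -0.705, 0.001, -0.001]
contact_force: [-1.6, -0.7, 5.1]
grip_width: 0.001
grip_force: 2.4
```

```bash
python3 -m handwheel '[[0,0,-0.003,0,0,0,1],[0,0,-0.003,0,0,0,1]]'; python3 -m handwheel '[[0,0,-0.003,0,0,0,1],[0,0,-0.003,0,0,0,1]]';  python3 -m handwheel '[[0,0,-0.002,0,0,0,1],[0,0,-0.002,0,0,0,1]]'
```

```text
time_s: 15.97
tool_pos: [0.5485, 0.0029, 0.141]
tcp_rot: [0.71, -0.705, 0.001, -0.001]
contact_force: [-8.9, 2.5, 16.9]
grip_width: -0.001
grip_force: 8.6
time_s: 16.13
tool_pos: [0.5486, 0.0029, 0.1409]
tcp_rot: [0.71, -0.704, 0.002, -0.002]
contact_force: [-17.2, 3.7, 29.1]
grip_width: 0.001
grip_force: 14.7
time_s: 16.3
tool_pos: [0.5486, 0.0029, 0.1408]
tcp_rot: [0.71, -0.704, 0.002, -0.002]
contact_force: [-21.6, 5.3, 37.4]
grip_width: -0.002
grip_force: 18.8
```

It hit a hard stop with the fingertips at z = 0.124, so the cover is shut. I lift away and verify.

```bash
python3 -m handwheel '[[0,0,0.02,0,0,0,1],[0,0,0.05,0,0,0,1],[0,-0.03,0.09,0,0,0,1],[-0.02,-0.07,0.12,0,0,0,1],[-0.04,-0.11,0.15,0,0,0,1],[-0.05,-0.15,0.18,0,0,0,1],[-0.07,-0.19,0.18,0,0,0,1],[-0.09,-0.23,0.18,0,0,0,1],[-0.11,-0.27,0.18,0,0,0,1],[-0.13,-0.31,0.18,0,0,0,1],[-0.15,-0.34,0.18,0,0,0,1],[-0.15,-0.34,0.18,0,0,0,1]]'; python3 -c "
from h import *
im,d,K,R,t=snap('scene'); cv2.imwrite('pics/s6c.png',cv2.resize(im,(800,500)))
for n in ('scene','top'):
  im,d,K,R,t=snap(n);Q=cloud(d,K,R,t); c,b=rect(Q,0.105,0.15,(0.42,0.68,-0.03,0.2)); v=(c[:,:2]-B0)@ax; print(n,len(c),np.percentile(v,[1,99]).round(3),np.polyfit(v,c[:,2],1).round(4))
  for k,P0 in (('tub',(0.574,-0.374)),('punnet',(0.385,-0.352)),('jar',(0.44,0.369))):
    O=np.load(n+'_P.npy')
    f=lambda A:rect(A,.02,.115,(P0[0]-.09,P0[0]+.09,P0[1]-.09,P0[1]+.09))[0]
    print(k,np.median(f(O),0).round(4),np.median(f(Q),0).round(4))
"
```

```text
time_s: 17.3
tool_pos: [0.3967, -0.3385, 0.3122]
tcp_rot: [0.709, -0.705, 0.001, -0.0]
contact_force: [0.3, -0.3, 0.2]
grip_width: 0.0
grip_force: 0.0
scene 5765 [-0.104  0.089] [0.0051 0.1237]
tub [ 0.5769 -0.3795  0.0492] [ 0.5771 -0.3795  0.0489]
punnet [ 0.3899 -0.352   0.0334] [ 0.3945 -0.3508  0.0339]
jar [0.4545 0.3677 0.0857] [0.4532 0.364  0.0778]
top 4905 [-0.103  0.09 ] [-0.0034  0.1243]
tub [ 0.5775 -0.3799  0.0495] [ 0.6148 -0.3987  0.048 ]
punnet [ 0.3851 -0.3577  0.0386] [ 0.367  -0.323   0.0388]
jar [0.4342 0.3663 0.0977] [0.4342 0.3666 0.0981]
```

View pics/s6c.png

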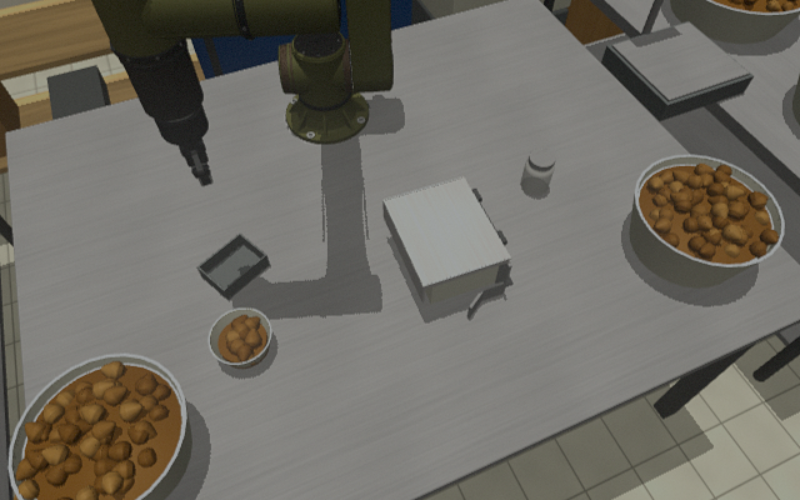

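The picture shows the cover level over the crate at about (445,235), at z 0.124 with slope near 0. The tub, punnet and jar are in place, and the hand is clear at (205,180). In the top view, the arm over the tub and punnet skews those readings. The job is done, so I hand it in.

```bash
python3 -c "
from bench import env
print(env.close_job())"
```

```text
the job is handed in; nothing more can be done
None
```

The crate was walked right, left, right, left and right until it stood square against the end stop, the cover is fully down over it, the hand is clear, and I saw no bystander move; it was handed in at about 17 s, with no verdict returned.

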